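# Find the key that opens the locked tool chest

### The job

The drawer of the small grey tool chest is locked, and one of the two smaller T-handled keys in the wooden block is its key (the biggest one is too wide for it). Try them in the keyhole on top of the chest until one turns the lock a full quarter turn clockwise; take that key out, leaving the lock turned, and pull the drawer fully open. At the end all three keys must stand in the pockets of the wooden block again, fully home, and the other things on the bench must not have been disturbed.

Things in the scene. Friction and masses are not known exactly. Their poses are not given: they have to be found in the camera images.
- chest: Small grey steel tool chest with one drawer: 180 mm deep (x), 200 mm wide (y), 105 mm high, fixed to the bench; origin: centre of its underside. Its front, with the drawer, faces its own -x, roughly towards the robot. A 3 mm rubber mat lies on the rear of its top, behind the keyhole. Wards hidden in the lock let one of the two smaller keys turn; which one changes from time to time and cannot be seen from outside.
- keyhole (a point): Centre of the keyhole, in the chest's top (105 mm above the bench); axes as the chest's. A round steel plug, 40 mm across, with a slot 8 x 31 mm, bevelled 3 mm wide all round its mouth. Locked, the slot runs along the chest's x. The two smaller keys go fully in: the shoulder then rests on the plug, the T-handle's centre 27 mm above this point. The right key turns the plug clockwise seen from above.
- lock (a joint): Angle of the lock plug, rad, growing clockwise seen from above: 0 locked (slot front-back), 1.57 unlocked (slot left-right), with stops at both; light friction (0.06 N m), stays where left. A key has 0.1 rad of play in the slot. A wrong key is stopped at about 0.25 rad, the right one goes to 1.57. A key can be drawn out within about 0.15 rad of either end, not between.
- drawer (a joint): How far the drawer is out, m: 0 shut, 0.07 fully open (stop). While locked it gives only about 3 mm. Unlocked it slides with 2 to 5 N and stays where it is left.
- drawer_handle (a point): Middle of the straight bar of the drawer's bow handle: round, 10 mm thick, 72 mm long, level along the chest's y, 40 mm in front of the drawer's front (35 mm free behind the bar), 73 mm above the bench, 32 mm below the chest's top. Axes as the chest's; it comes out along the chest's -x.
- stand: Wooden key block: 190 mm long (its x), 44 mm wide (y), 50 mm high, fixed to the bench; origin: centre of its underside. Three slot pockets in its top at x = -60, 0 and +60 mm, each 40 mm (x) by 10 mm (y), 42 mm deep. A key stands in a pocket with its shoulder on the block's top, T-handle along the block's x, its centre 77 mm above this origin.
- key_a_grip (a point): Centre of the black T-handle of one of the two smaller flat steel keys: a bar 50 mm long (the key's x), 12 mm thick (y), 18 mm high; z up, away from the blade. The shoulder's underside is 27 mm below. 60 g. It starts upright in one of the block's pockets (any of them).
- key_a: The same key, at the underside of its shoulder (collar 34 x 16 mm, 5 mm thick). Below hangs the blade: 37 mm long, 28 mm wide (x), 6 mm thick (y), the last 5 mm tapered to 18 x 2 mm, the same after half a turn. Keys a and b differ only in the height of a pair of square cuts, 7 mm deep, in the blade's edges: here 8 to 20 mm below the shoulder.
- key_b_grip (a point): Centre of the black T-handle of one of the two smaller flat steel keys: a bar 50 mm long (the key's x), 12 mm thick (y), 18 mm high; z up, away from the blade. The shoulder's underside is 27 mm below. 60 g. It starts upright in one of the block's pockets (any of them).
- key_b: The same key, at the underside of its shoulder (collar 34 x 16 mm, 5 mm thick). Below hangs the blade: 37 mm long, 28 mm wide (x), 6 mm thick (y), the last 5 mm tapered to 18 x 2 mm, the same after half a turn. Keys a and b differ only in the height of a pair of square cuts, 7 mm deep, in the blade's edges: here 20 to 32 mm below the shoulder.
- key_big_grip (a point): Centre of the black T-handle of the third, bigger key: a bar 56 mm long (x), 15 mm thick (y), 22 mm high; z up. Its blade is 36 mm wide, too wide for the keyhole. It starts upright in one of the block's pockets (any of them) and can stay there.
- key_big: The bigger key, at the underside of its shoulder (collar 42 x 16 mm), 27 mm below its T-handle's centre.
- mug: White dotted mug, 91 mm high; loose on the bench, a bystander that must not be disturbed. Origin: centre of its underside.
- tape_roll: Roll of black tape, 66 mm across, 18 mm high; loose on the bench, a bystander that must not be disturbed. Origin: centre of its underside.
- eraser_block: Cork sanding block, 52 x 68 x 24 mm; loose on the bench, a bystander that must not be disturbed. Origin: centre of its underside.
- grease_tube: Yellow grease tube, 141 mm long; loose on the bench, a bystander that must not be disturbed. Origin: centre of its underside.
Things that resemble listed ones, but are neither listed nor needed, are in the scene too. What is shaped like the key_b but turquoise is not meant.

How it is judged:
On the way, in this order (a step that is already met when the one before it is completed fails the run):
1. the lock is turned to unlocked by a key that is fully in the keyhole (value of joint lock above 1.25 rad and distance between any of key_a_grip, key_b_grip, key_big_grip and keyhole below 0.034 m), for 0.1 s.
2. the drawer is pulled open (value of joint drawer above 0.05 m), for 0.1 s.
At the end, for the whole second after the job is handed in: The drawer is more than 50 mm open, the lock is left unlocked (over 1.2 rad), and all three keys stand upright (within 0.2 rad) and at rest in pockets of the wooden block, in any order, fully home (T-handle centre 72 to 82 mm above its underside) (value of joint drawer above 0.05 m and value of joint lock above 1.2 rad and z of key_a_grip in the frame of stand between 0.072 and 0.082 m and angle between each of key_a_grip, key_b_grip, key_big_grip's own z axis and vertical below 0.2 rad and y of key_a_grip in the frame of stand between -0.012 and 0.012 m and x of key_a_grip in the frame of stand between -0.075 and 0.075 m and linear speed of each of key_a, key_b, key_big below 0.03 m/s and z of key_b_grip in the frame of stand between 0.072 and 0.082 m and y of key_b_grip in the frame of stand between -0.012 and 0.012 m and x of key_b_grip in the frame of stand between -0.075 and 0.075 m and z of key_big_grip in the frame of stand between 0.072 and 0.082 m and y of key_big_grip in the frame of stand between -0.012 and 0.012 m and x of key_big_grip in the frame of stand between -0.075 and 0.075 m); the robot touches nothing.
It fails at once if a bystander is disturbed (moved more than 30 mm) (distance of any of mug, tape_roll, eraser_block, grease_tube from where it was at the start of the episode above 0.03 m).
It also fails if it takes over 72 s, if anything falls off the work surface, if the arm or the gripper's body presses on something with over 40 N, if the wrist force passes 120 N, or if a joint passes its speed limit or range.

### The arm

A 7-joint arm with a two-finger parallel gripper is mounted at the origin on a cart in front of the work surface, level with it; the furniture and walls round the work are solid. World frame = base frame: x ahead of the robot, y to its left, z up, the work surface at z = 0. Lengths are in m, angles in rad, forces in N, time in s.
With the tool pointing down it reaches from about 0.425 to 0.95 m from the base axis. Payload 4.7 kg.
Tool frame: the origin (TCP) lies midway between the tips of the shut fingers; the grasp point (between the pads) lies r.hold_point_z behind it (r.hold_point_z is the distance from the TCP to the grasp point, in m); z points along the fingers, y is the line along which they close (so a half turn about z gives the same grasp; the last joint's range is limited). The gripper opens to 87 mm and grips with 3 to 60 N. Pads are 19 mm wide; open, the fingers measure 117 mm over their backs; the gripper's body (75 mm by 190 mm) begins 51 mm behind the grasp point.
Start: joints at [-1.18, 0.469, -0.049, 1.532, 0.024, 1.141, -0.082], TCP at [0.275, 0.616, 0.187] pointing down, gripper open.
Joint ranges: [-2.59, 2.59], [-0.33, 1.99], [-1.39, 1.29], [0.1, 2.45], [-1.04, 4.18], [0.21, 1.99], [-2.66, 2.66]. Speed limits (rad/s): [2.57, 2.57, 3.14, 3.14, 3.14, 3.14, 3.14].

### API

Orientations are given as a unit quaternion [x, y, z, w].
In Python, from station import monitor, vision, finish_job, r gives the robot as it stands.
- The arm moves only by the shell command python3 -m creep 'ROWS' [OPENING] [FORCE]. ROWS is a JSON object of lists of equal length, an entry for each row: "slide": the shift along the world's x, y, z as a fraction of full scale, a list of three; "dr": the turn, a rotation vector about the world's x, y, z as a fraction of full scale, a list of three. In form: {"slide": [[x, y, z], ...], "dr": [[wx, wy, wz], ...]}. A call has 1 to 8 rows; each row is the pose to reach, as a shift and turn from the pose commanded when the call began; what a row does not reach only later rows make up. Full scale, the value 1, is 100 mm for a shift and 60 degrees for a turn. A row lasts 1/8 s, in which the tool goes at most 62.5 mm and 10.7 degrees, less where a joint would pass 70% of its speed; a pose out of reach is approached as far as the arm can. A call with a number of a shift or a turn outside -1 to 1 is refused whole. A call with a gripper value outside its range is refused whole. OPENING is the opening, from -1 (shut) to 1 (fully open), set as the call begins (- or left out, the last holds). The fingers move at their own pace and stop on an object; FORCE is the grip in N (left out, the last holds). Time passes only in rows, so rows that repeat a pose let the fingers close. It gives the time, the measured TCP pose, the force, the opening and the grip force at its end, in the units of the state.
- monitor.get_state(): the state, without advancing time (a new reading comes with each control period).
- vision.get_image(name): name is "scene" or "top" or "wrist"; returns (picture, depth): 400x640x3 uint8, red, green, blue; 400x640 float32, m along the optical axis (not along the pixel's ray), 0 where there is no reading.
- vision.camera_params(name): a dict with "fx", "fy", "cx", "cy" (pixels), "world_from_camera" (4x4, takes a point from camera to world coordinates); the wrist camera has in their place "hand_eye" (4x4, takes a point from camera to tool coordinates, whose origin is the TCP and whose axes are the flange's). Camera axes: x right, y up, looking along -z (the intrinsics and any distortion apply to the point x, -y, -z); pixel columns grow to the right and rows downward; lengths in m; the calibration is good to about 2 mm. A picture is of the moment at which its call begins: read the wrist's pose just before it. camera_params takes no time and is no camera call.
- finish_job(): hands the job in; it is judged then, once.
The state is a dict: "clock": time; "qpos": joint angles; "joint_velocities": joint speeds; "effort": joint torques, N m; "ee_pos": TCP position; "orientation": TCP orientation; "contact_force": force on the tool from outside, world axes, zero at the start; "torque": the same for the moment, N m; "gripper_width": finger opening in m; "gripper_force": force on a finger pad.
Only numpy, scipy, OpenCV 4.12 (cv2) and the standard library are available. Lean on these libraries where they do the work, as an engineer would, in place of code of your own. Each camera call takes 0.05 s, during which the arm holds its last target. There are 200 camera calls.

## Working session

There is one attempt and no reset: what is moved stays moved. The work goes in short steps, Python scripts to look and compute and a shell command to move; the robot and the scene stay as the last step left them, time stands still between calls to the robot, and variables do not carry over. Pictures are saved under pics/ and viewed, at most 10 in all, crops included, and the job is handed in when it is done.

```bash
ls; mkdir -p pics; python3 - <<'E'
from station import monitor, vision, r
import cv2, numpy as np
s=monitor.get_state(); print(s['clock'],s['ee_pos'],s['orientation'],s['gripper_width'],r.hold_point_z)
for n in ['scene','top']:
    p,d=vision.get_image(n); cv2.imwrite(f'pics/{n}0.png',p[:,:,::-1]); np.save(f'{n}0.npy',d)
    c=vision.camera_params(n); print(n,{k:np.round(v,4).tolist() for k,v in c.items()})
c=vision.camera_params('wrist'); print({k:np.round(v,4).tolist() for k,v in c.items()})
E
```

```text
pics
0.0 [0.27484184 0.61576878 0.1858826 ] [ 2.08331289e-01  9.78057815e-01 -9.81343247e-04 -1.45134216e-04] 0.08684822137269958 0.0187
scene {'fx': 441.436, 'fy': 441.436, 'cx': 318.6699, 'cy': 200.407, 'world_from_camera': [[0.701, 0.3207, -0.6369, -0.1631], [-0.7131, 0.3164, -0.6256, -1.0066], [0.0009, 0.8928, 0.4505, 0.5931], [0.0, 0.0, 0.0, 1.0]]}
top {'fx': 520.8389, 'fy': 520.8389, 'cx': 320.9673, 'cy': 201.9411, 'world_from_camera': [[0.0003, 0.9951, -0.0984, 0.4384], [-0.9999, 0.0015, 0.0119, -0.2819], [0.012, 0.0984, 0.9951, 1.4547], [0.0, 0.0, 0.0, 1.0]]}
{'fx': 284.5796, 'fy': 284.5796, 'cx': 327.4235, 'cy': 200.4605, 'hand_eye': [[-0.0001, 0.9525, 0.3047, 0.084], [1.0, 0.0002, -0.0003, 0.0009], [-0.0004, 0.3047, -0.9525, -0.1967], [0.0, 0.0, 0.0, 1.0]]}
```

View pictures.

View pics/top0.png

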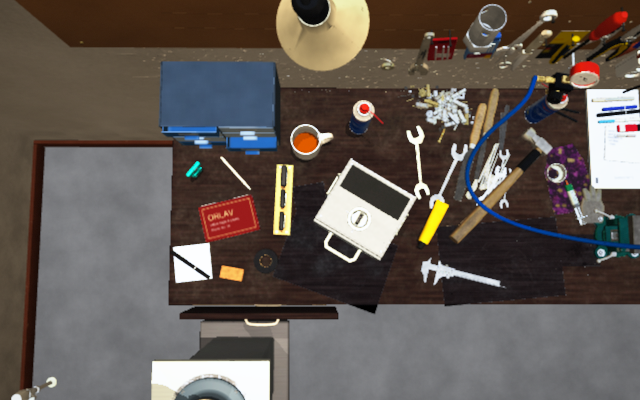

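View pics/scene0.png

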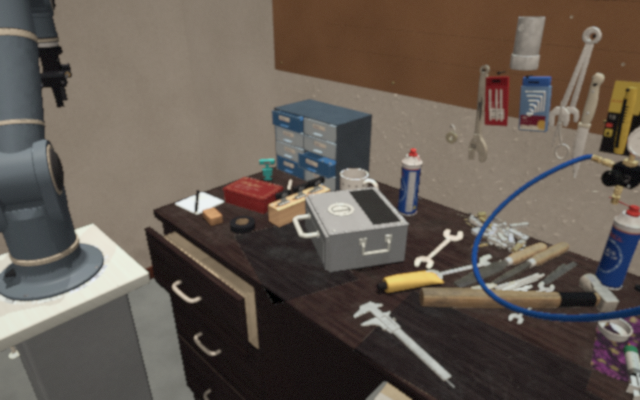

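```bash
cat > h.py <<'E'
import numpy as np, cv2
from scipy.spatial.transform import Rotation as R
from station import monitor, vision, r
def pose():
    s=monitor.get_state(); T=np.eye(4); T[:3,:3]=R.from_quat(s['orientation']).as_matrix(); T[:3,3]=s['ee_pos']; return T
def cam(n):
    c=vision.camera_params(n); return c,(pose()@c['hand_eye'] if n=='wrist' else c['world_from_camera'])
def snap(n,f):
    c,W=cam(n); p,d=vision.get_image(n); cv2.imwrite(f'pics/{f}.png',p[:,:,::-1]); np.savez(f+'.npz',p=p,d=d,W=W,K=[c[k] for k in('fx','fy','cx','cy')])
def load(f): return np.load(f+'.npz')
def ray(f,uv):
    f=load(f) if isinstance(f,str) else f; fx,fy,cx,cy=f['K']; W=f['W']; uv=np.atleast_2d(uv).astype(float)
    v=np.c_[(uv[:,0]-cx)/fx,-(uv[:,1]-cy)/fy,-np.ones(len(uv))]
    return W[:3,3],v@W[:3,:3].T
def onz(f,uv,z):
    o,v=ray(f,uv); return o+v*((z-o[2])/v[:,2])[:,None]
def tri(f1,u1,f2,u2):   # midpoint of two rays, gap
    a,u=ray(f1,u1); b,v=ray(f2,u2); u=u[0]/np.linalg.norm(u);v=v[0]/np.linalg.norm(v)
    t=np.linalg.lstsq(np.c_[u,-v],b-a,rcond=None)[0]; p,q=a+t[0]*u,b+t[1]*v; return (p+q)/2,np.linalg.norm(p-q)
E
python3 - <<'E'
from h import *
snap('top','top1'); f=load('top1'); hsv=cv2.cvtColor(f['p'],cv2.COLOR_RGB2HSV)
roi=np.zeros((400,640),np.uint8); roi[155:245,262:303]=1
m=((hsv[...,2]>110)*roi).astype(np.uint8); 
print('stand',[(cv2.minAreaRect(c),cv2.contourArea(c)) for c in cv2.findContours(m,0,2)[0] if cv2.contourArea(c)>100])
c=max(cv2.findContours(m,0,2)[0],key=cv2.contourArea); print(onz(f,cv2.boxPoints(cv2.minAreaRect(c)),.05).round(4))
h=cv2.convexHull(c); k=np.zeros_like(m); cv2.fillPoly(k,[h],1); k=k*(hsv[...,2]<80)
for c in cv2.findContours(k.astype(np.uint8),0,2)[0]:
    if cv2.contourArea(c)>15: q=cv2.minAreaRect(c); print('key',q,onz(f,q[0],.085).round(4))
# chest
roi[:]=0; roi[150:265,308:420]=1
m=((hsv[...,2]>120)&(hsv[...,1]<60)).astype(np.uint8)*roi
m=cv2.morphologyEx(m,2,np.ones((3,3)))
c=max(cv2.findContours(m,0,2)[0],key=cv2.contourArea); print(cv2.minAreaRect(c))
I=f['p'][150:265,255:420,::-1]; cv2.imwrite('pics/t_crop.png',cv2.resize(I,None,fx=4.5,fy=4.5,interpolation=2))
d=f['d']; print('depth',d[185:235:8,340:380:8].round(3), d[165:240:6,284].round(3))
E
```

```text
stand [(((283.0011291503906, 199.3125762939453), (17.76024627685547, 71.05882263183594), 3.066485643386841), 1176.5)]
[[ 0.4895 -0.1676  0.05  ]
 [ 0.6828 -0.1762  0.05  ]
 [ 0.6803 -0.2245  0.05  ]
 [ 0.487  -0.2153  0.05  ]]
key ((281.21319580078125, 220.5152130126953), (3.491105556488037, 17.099292755126953), 4.085616588592529) [[ 0.5245 -0.1937  0.085 ]]
key ((282.5, 198.5), (17.0, 3.0), 90.0) [[ 0.5828 -0.1967  0.085 ]]
key ((283.3629150390625, 175.9187774658203), (4.559810638427734, 20.02042007446289), 4.085616588592529) [[ 0.643  -0.1985  0.085 ]]
((362.9333801269531, 210.7711944580078), (82.30636596679688, 103.33014678955078), 30.73548698425293)
depth [[1.358 1.358 1.359 1.359 1.355]
 [1.361 1.36  1.355 1.357 1.36 ]
 [1.363 1.358 1.357 1.359 1.353]
 [1.358 1.36  1.351 1.35  1.352]
 [1.351 1.354 1.358 1.357 1.353]
 [1.35  1.353 1.355 1.352 1.351]
 [1.353 1.349 1.347 1.344 1.352]] [1.387 1.381 1.373 1.377 1.384 1.379 1.379 1.411 1.405 1.404 1.399 1.402
 1.454]
```

View pics/t_crop.png

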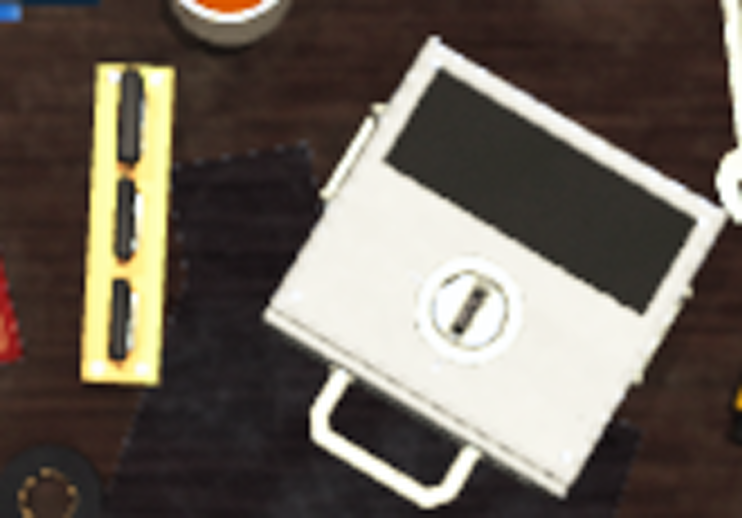

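```bash

python3 -m creep '{"slide":[[0.25,-0.4,0.1],[0.55,-0.9,0.2]],"dr":[[0,0,0.1],[0,0,0.1]]}' 1
python3 -m creep '{"slide":[[0.25,-0.5,0.1],[0.55,-1,0.2]],"dr":[[0,0,0.1],[0,0,0.1]]}'
python3 -m creep '{"slide":[[0.25,-0.5,0.1],[0.55,-1,0.2]],"dr":[[0,0,0.1],[0,0,0.1]]}'
python3 -m creep '{"slide":[[0.25,-0.5,0],[0.55,-1,0]],"dr":[[0,0,0.05],[0,0,0.057]]}'
python3 -m creep '{"slide":[[0.25,-0.5,0],[0.5,-1,0]],"dr":[[0,0,0],[0,0,0]]}'
```

```text
clock: 0.4
ee_pos: [0.3295, 0.5261, 0.2064]
orientation: [0.155, 0.988, -0.0, -0.0]
contact_force: [0.3, 0.4, 0.7]
gripper_width: 0.0868
gripper_force: 0.0
clock: 0.65
ee_pos: [0.3854, 0.4247, 0.227]
orientation: [0.104, 0.995, -0.0, -0.0]
contact_force: [1.0, 1.0, -0.6]
gripper_width: 0.0872
gripper_force: 0.0
clock: 0.9
ee_pos: [0.4404, 0.3247, 0.2472]
orientation: [0.052, 0.999, 0.0, -0.0]
contact_force: [1.0, 0.5, 0.7]
gripper_width: 0.0873
gripper_force: 0.0
clock: 1.15
ee_pos: [0.4954, 0.2248, 0.2471]
orientation: [0.022, 1.0, 0.0, 0.0]
contact_force: [0.4, 0.7, 0.8]
gripper_width: 0.0868
gripper_force: 0.0
clock: 1.4
ee_pos: [0.5455, 0.1247, 0.2469]
orientation: [0.023, 1.0, 0.0, -0.0]
contact_force: [0.9, -0.5, 0.2]
gripper_width: 0.0871
gripper_force: 0.0
```

Tracking is accurate.

```bash

python3 -m creep '{"slide":[[0,-0.5,0],[0,-1,0]],"dr":[[0,0,0],[0,0,0]]}' | tail -0
python3 -m creep '{"slide":[[0,-0.5,0],[0,-1,0]],"dr":[[0,0,0],[0,0,0]]}' | tail -0
python3 -m creep '{"slide":[[0,-0.5,0],[0,-1,0]],"dr":[[0,0,0],[0,0,0]]}'| tail -0
python3 -m creep '{"slide":[[-0.1,-0.4,0],[-0.2,-0.5,0],[-0.2,-0.5,0],[-0.2,-0.5,0]],"dr":[[0,0,0],[0,0,0],[0,0,0],[0,0,0]]}'
python3 - <<'E'
from h import *
snap('wrist','w1')
E
```

```text
clock: 2.65
ee_pos: [0.5258, -0.2213, 0.2469]
orientation: [0.021, 1.0, 0.001, 0.0]
contact_force: [0.6, -0.1, -0.5]
gripper_width: 0.0872
gripper_force: 0.0Exception ignored on flushing sys.stdout:
BrokenPipeError: [Errno 32] Broken pipe
Exception ignored on flushing sys.stdout:
BrokenPipeError: [Errno 32] Broken pipe
Exception ignored on flushing sys.stdout:
BrokenPipeError: [Errno 32] Broken pipe
```

View pics/w1.png

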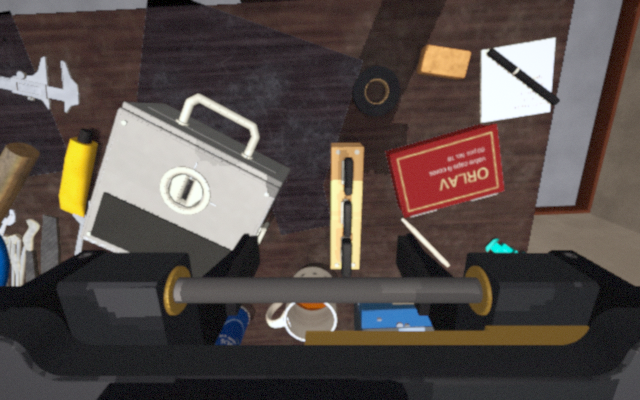

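```bash

python3 -m creep '{"slide":[[-0.2,-0.5,0],[-0.3,-1,0],[-0.3,-1,0],[-0.3,-1,0]],"dr":[[0,0,0],[0,0,0],[0,0,0],[0,0,0]]}'
cat > meas.py <<'E'
from h import *
def keys(fn,box):
    f=load(fn); v=f['p'].max(2); x0,y0,x1,y1=box
    hsv=cv2.cvtColor(f['p'],cv2.COLOR_RGB2HSV)
    wood=((hsv[...,2]>120)&(hsv[...,1]>70)&(hsv[...,0]<30)).astype(np.uint8)
    k=np.zeros_like(wood); k[y0:y1,x0:x1]=wood[y0:y1,x0:x1]
    c=max(cv2.findContours(k,0,2)[0],key=cv2.contourArea); print(fn,'wood',cv2.minAreaRect(c))
    h=np.zeros_like(k); cv2.fillPoly(h,[cv2.convexHull(c)],1); d=((v<70)&(h>0)).astype(np.uint8)
    o=[cv2.minAreaRect(c) for c in cv2.findContours(d,0,2)[0] if cv2.contourArea(c)>30]
    return sorted(o,key=lambda q:q[0][1]),cv2.minAreaRect(c)
def slot(fn,box,th=110):
    f=load(fn); g=f['p'].min(2); x0,y0,x1,y1=box; m=(g[y0:y1,x0:x1]<th).astype(np.uint8)
    o=[cv2.minAreaRect(c) for c in cv2.findContours(m,0,2)[0] if cv2.contourArea(c)>15]
    return [((q[0][0]+x0,q[0][1]+y0),q[1],q[2]) for q in o]
E
python3 - <<'E'
from meas import *
snap('wrist','w2')
print(keys('w1',(320,135,375,272))[0]); print(slot('w1',(165,170,206,209)))
f=load('w2'); cv2.imwrite('pics/w2c.png',f['p'][100:300,200:600,::-1].repeat(2,0).repeat(2,1))
E
```

```text
clock: 3.2
ee_pos: [0.4961, -0.3217, 0.2467]
orientation: [0.022, 1.0, 0.001, 0.0]
contact_force: [0.6, -0.3, 0.6]
gripper_width: 0.0875
gripper_force: 0.0
w1 wood ((345.5968322753906, 206.01658630371094), (32.73737335205078, 126.72889709472656), 1.5911402702331543)
[((348.5, 175.5), (35.0, 7.0), 90.0), ((346.5, 222.5), (5.0, 27.0), 0.0), ((346.0, 253.5), (31.0, 8.0), 90.0)]
[((186.65517234802246, 189.36206817626953), (5.199469566345215, 19.869401931762695), 21.80141258239746)]
```

View pics/w2c.png

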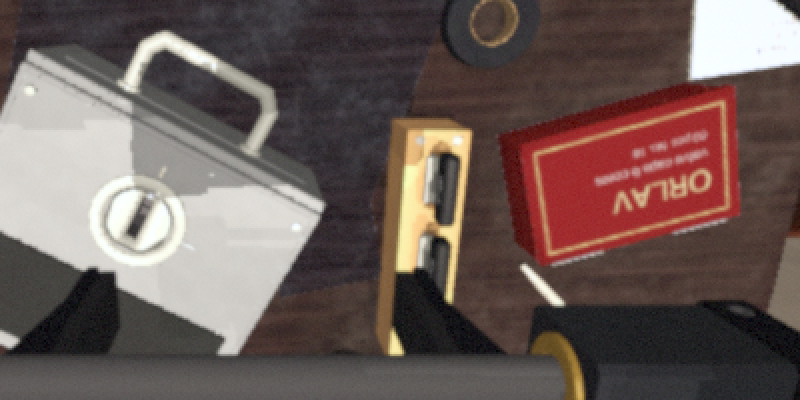

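```bash
python3 - <<'E'
from meas import *
def dark(fn,box,th):
    f=load(fn); x0,y0,x1,y1=box; m=(f['p'].max(2)[y0:y1,x0:x1]<th).astype(np.uint8)
    o=[cv2.minAreaRect(c) for c in cv2.findContours(m,0,2)[0] if cv2.contourArea(c)>40]
    return [((round(q[0][0]+x0,1),round(q[0][1]+y0,1)),np.round(q[1],1),round(q[2],1)) for q in o]
for th in (60,90):
    print(th,'w1',dark('w1',(337,148,358,273),th),'w2',dark('w2',(416,170,432,216),th),dark('w2',(255,192,283,222),th),dark('w1',(165,170,206,209),th))
    print('top',dark('top1',(277,163,290,232),th), slot('top1',(350,208,368,229),th))
E
```

```text
60 w1 [((348.0, 173.5), array([31.,  6.]), 90.0)] w2 [((422.2, 193.5), array([ 8.2, 33.5]), 7.1)] [] []
top [] []
90 w1 [((347.0, 236.5), array([71., 20.]), 90.0), ((348.0, 176.0), array([36.,  8.]), 90.0)] w2 [((422.2, 193.6), array([10.6, 35.2]), 6.7)] [] [((187.2, 189.4), array([ 4.1, 18.4]), 24.0)]
top [((281.2, 220.5), array([ 3.5, 17.1]), 3.8), ((282.5, 198.5), array([17.,  3.]), 90.0), ((283.3, 175.9), array([ 4.6, 20. ]), 4.1)] []
```

```bash
python3 - <<'E'
from meas import *
def g(n,th=110): return slot(n[0],n[1],th)
print('slot2',slot('w2',(252,188,288,228),120),'top',slot('top1',(350,208,368,229),140))
for a,ua,b,ub in [('w1',(348,172.5),'w2',(425,193)),('w1',(348,172.5),'top1',(281.2,220.5)),('w2',(425,193),'top1',(281.2,220.5)),('w1',(186.9,189.4),'w2',(269.5,208)),('w1',(186.9,189.4),'top1',(359.1,218.6)),('w2',(269.5,208),'top1',(359.1,218.6))]:
    p,e=tri(a,ua,b,ub); print(a,b,p.round(4),round(e,4))
print('slot z.105',onz('w1',(186.9,189.4),.105),onz('w2',(269.5,208),.105),onz('top1',(359.1,218.6),.105))
print('near z.086',onz('w1',(348,172.5),.086),onz('top1',(281.2,220.5),.086))
print('mid',onz('w1',(347,214),.086),onz('top1',(282.5,198.5),.086))
print('big',onz('top1',(283.3,175.9),.088))
q=keys('w1',(320,135,375,272))[1]; print('wood w1',onz('w1',cv2.boxPoints(q),.05).round(4))
# chest top edges in w1: fit lines by contour
f=load('w1'); hsv=cv2.cvtColor(f['p'],cv2.COLOR_RGB2HSV); m=((hsv[...,2]>150)&(hsv[...,1]<40)).astype(np.uint8); k=m*0; k[95:250,80:295]=m[95:250,80:295]
for n,th in(('w1',110),('w2',120)):
    b=(165,170,206,209) if n=='w1' else (252,188,288,228)
    for q in slot(n,b,th):
        P=onz(n,cv2.boxPoints(q),.105); e=[P[1]-P[0],P[2]-P[1]]; e=max(e,key=np.linalg.norm); print(n,'slot yaw',np.degrees(np.arctan2(e[1],e[0])),np.linalg.norm(e))
# handle feet and corners (w1): front top edge (124,103)-(288,170) at z=.105
P=onz('w1',[(124,103),(288,170)],.105); e=P[0]-P[1]; print('front edge',P.round(4),np.degrees(np.arctan2(e[1],e[0]))+90,np.linalg.norm(e))
P=onz('w1',[(197,97),(256,128)],.073); e=P[0]-P[1]; print('bar',P.round(4),P.mean(0),np.degrees(np.arctan2(e[1],e[0]))+90)
E
```

```text
slot2 [((269.20000076293945, 208.60000038146973), (5.366562843322754, 19.677398681640625), 26.56505012512207)] top [((358.72058868408203, 218.6323528289795), (2.915475845336914, 11.3189058303833), 30.963754653930664)]
w1 w2 [ 0.521  -0.1941  0.0866] 0.0019
w1 top1 [ 0.5263 -0.192   0.0583] 0.0
w2 top1 [ 0.5242 -0.193   0.0812] 0.0016
w1 w2 [ 0.5296 -0.3964  0.0999] 0.0008
w1 top1 [ 0.5296 -0.3974  0.0988] 0.0015
w2 top1 [ 0.5292 -0.3971  0.0988] 0.0014
slot z.105 [[ 0.52869168 -0.39392745  0.105     ]] [[ 0.52742464 -0.39510042  0.105     ]] [[ 0.52848534 -0.39719529  0.105     ]]
near z.086 [[ 0.52020831 -0.19377327  0.086     ]] [[ 0.52451838 -0.19377907  0.086     ]]
mid [[ 0.57675705 -0.19629289  0.086     ]] [[ 0.582684   -0.19675268  0.086     ]]
big [[ 0.64264562 -0.19853691  0.088     ]]
w1 wood ((345.5968322753906, 206.01658630371094), (32.73737335205078, 126.72889709472656), 1.5911402702331543)
wood w1 [[ 0.6811 -0.2269  0.05  ]
 [ 0.4851 -0.2137  0.05  ]
 [ 0.4882 -0.1691  0.05  ]
 [ 0.685  -0.1755  0.05  ]]
w1 slot yaw 149.20423674560612 0.026738875705355984
w2 slot yaw 149.24229240105217 0.02658777719460875
front edge [[ 0.4256 -0.4451  0.105 ]
 [ 0.5099 -0.2674  0.105 ]] -25.364172472617767 0.19668344084919323
bar [[ 0.421  -0.3756  0.073 ]
 [ 0.4608 -0.3079  0.073 ]] [ 0.44087986 -0.3417548   0.073     ] -30.43181214157731
```

```bash

python3 -m creep '{"slide":[[0.1,0.4,0],[0.17,0.8,-0.2],[0.27,1,-0.4]],"dr":[[0,0,0],[0,0,0],[0,0,0]]}' 0 25 >/dev/null
python3 -m creep '{"slide":[[0,0.29,-0.3],[0,0.29,-0.7],[0,0.29,-0.7]],"dr":[[0,0,0],[0,0,0],[0,0,0]]}'
python3 - <<'E'
from h import *
snap('wrist','w3')
E
```

```text
clock: 4.0
ee_pos: [0.5204, -0.1914, 0.1346]
orientation: [0.021, 1.0, 0.001, -0.003]
contact_force: [0.0, -0.1, 0.3]
gripper_width: 0.0449
gripper_force: 0.0
```

View pics/w3.png

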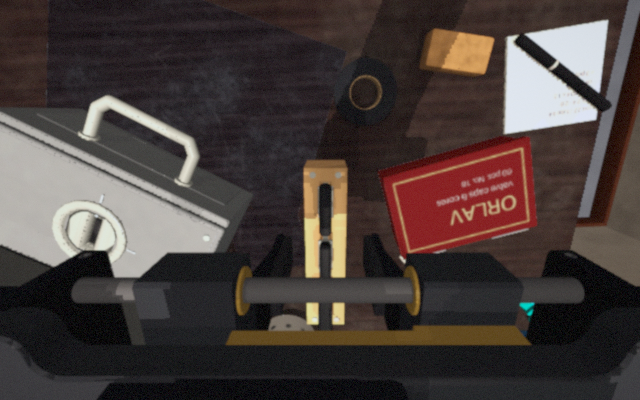

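```bash

python3 -m creep '{"slide":[[0.03,-0.015,-0.3],[0.03,-0.015,-0.6],[0.03,-0.015,-0.765],[0.03,-0.015,-0.765]],"dr":[[0,0,0],[0,0,0],[0,0,0],[0,0,0]]}'
python3 -m creep '{"slide":[[0,0,0],[0,0,0],[0,0,0],[0,0,0]],"dr":[[0,0,0],[0,0,0],[0,0,0],[0,0,0]]}' -1 30
python3 -m creep '{"slide":[[0,0,0.2],[0,0,0.5],[0,0,0.9],[0,0,1]],"dr":[[0,0,0],[0,0,0],[0,0,0],[0,0,0]]}'
```

```text
clock: 4.55
ee_pos: [0.5253, -0.196, 0.0607]
orientation: [0.023, 1.0, 0.0, -0.0]
contact_force: [0.5, 0.0, 0.4]
gripper_width: 0.0433
gripper_force: 0.0
clock: 5.05
ee_pos: [0.5253, -0.1961, 0.0608]
orientation: [0.023, 1.0, -0.0, 0.0]
contact_force: [-0.8, 0.3, -1.2]
gripper_width: 0.0117
gripper_force: 0.0
clock: 5.55
ee_pos: [0.5266, -0.1967, 0.1631]
orientation: [0.023, 1.0, -0.0, 0.002]
contact_force: [0.2, -0.6, -0.2]
gripper_width: 0.0004
gripper_force: 0.0
```

```bash

python3 -m creep '{"slide":[[0,0.02,0],[0,0.02,0],[0,0.02,0]],"dr":[[0,0,0],[0,0,0],[0,0,0]]}' -0.2
python3 - <<'E'
from h import *
snap('wrist','w4'); f=load('w4'); cv2.imwrite('pics/w4c.png',f['p'][120:320,200:460,::-1].repeat(2,0).repeat(2,1))
E
```

```text
clock: 5.92
ee_pos: [0.5243, -0.1937, 0.1592]
orientation: [0.023, 1.0, 0.0, -0.001]
contact_force: [0.3, -0.5, -0.3]
gripper_width: 0.0226
gripper_force: 0.0
```

View pics/w4c.png

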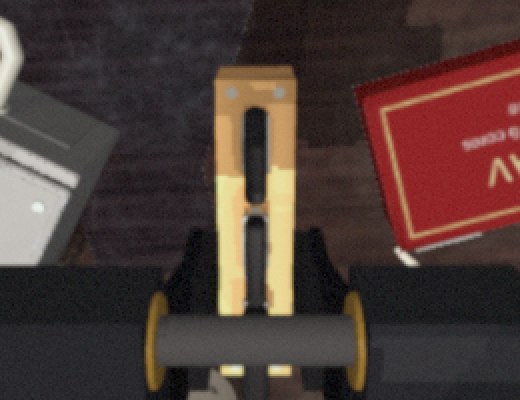

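```bash

python3 -m creep '{"slide":[[0,0,-0.5],[0,0,-1],[0,0,-1],[0,0,-1]],"dr":[[0,0,0],[0,0,0],[0,0,0],[0,0,0]]}'
python3 -m creep '{"slide":[[0,0,-0.02],[0,0,-0.02],[0,0,-0.02],[0,0,-0.02],[0,0,-0.02],[0,0,-0.02]],"dr":[[0,0,0],[0,0,0],[0,0,0],[0,0,0],[0,0,0],[0,0,0]]}' -1 30
```

```text
clock: 6.48
ee_pos: [0.5261, -0.1947, 0.0617]
orientation: [0.023, 1.0, -0.0, 0.001]
contact_force: [-0.0, -0.1, -0.1]
gripper_width: 0.0348
gripper_force: 0.0
clock: 7.22
ee_pos: [0.5251, -0.1941, 0.0585]
orientation: [0.023, 1.0, 0.0, -0.0]
contact_force: [0.4, 0.8, 0.3]
gripper_width: 0.0004
gripper_force: 0.0
```

```bash

python3 - <<'E'
from h import *
snap('scene','s5'); snap('wrist','w5'); f=load('s5'); a=cv2.resize(f['p'][130:250,210:370,::-1],(640,480)); cv2.imwrite('pics/s5c.png',a)
s=monitor.get_state(); print(s['gripper_width'],s['gripper_force'],s['ee_pos'])
E
```

```text
0.0003839284610791565 0.0 [ 0.52503552 -0.19409064  0.05842399]
```

View pics/s5c.png

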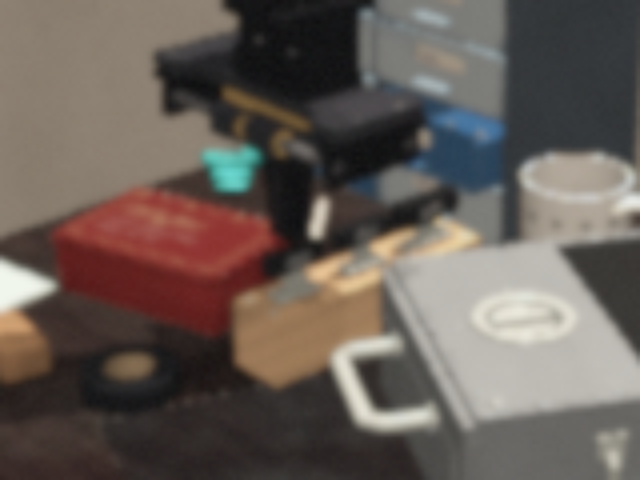

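```bash

python3 - <<'E'
from h import *
f=load('w5'); p=f['p'].max(2); d=f['d']
print('cols',list(range(290,372,4)))
for r_ in range(150,276,6): print(r_,p[r_,290:372:4].tolist(),(d[r_,290:372:8]*1000).astype(int).tolist())
E
```

```text
cols [290, 294, 298, 302, 306, 310, 314, 318, 322, 326, 330, 334, 338, 342, 346, 350, 354, 358, 362, 366, 370]
150 [44, 48, 47, 45, 43, 39, 40, 33, 27, 39, 37, 38, 35, 34, 46, 42, 36, 29, 30, 31, 38] [254, 253, 255, 253, 254, 254, 255, 254, 254, 253, 253]
156 [50, 61, 58, 53, 58, 43, 54, 33, 32, 38, 40, 34, 40, 43, 35, 35, 38, 35, 39, 26, 38] [255, 255, 255, 255, 255, 256, 255, 257, 254, 255, 255]
162 [43, 46, 41, 50, 47, 47, 56, 41, 30, 26, 31, 34, 27, 26, 34, 38, 31, 32, 35, 34, 31] [256, 257, 258, 258, 258, 257, 259, 257, 257, 258, 257]
168 [58, 52, 42, 59, 107, 110, 120, 128, 126, 126, 124, 123, 120, 124, 124, 122, 36, 30, 32, 40, 34] [257, 259, 258, 258, 257, 258, 258, 257, 259, 258, 260]
174 [53, 39, 44, 130, 136, 136, 131, 131, 131, 130, 133, 132, 134, 131, 132, 128, 105, 34, 30, 36, 36] [262, 261, 232, 233, 235, 233, 233, 234, 234, 260, 261]
180 [39, 42, 87, 146, 140, 140, 137, 131, 130, 128, 131, 130, 140, 144, 145, 144, 139, 54, 25, 33, 28] [261, 262, 212, 213, 213, 213, 213, 214, 212, 262, 262]
186 [52, 59, 121, 186, 180, 158, 172, 172, 166, 165, 164, 163, 188, 194, 191, 1
[... 1491 characters left out ...]
4, 198, 195, 184, 8, 25, 28, 29, 31, 19, 20, 39, 187, 181, 169, 57, 56, 58, 60] [284, 282, 229, 160, 162, 162, 159, 228, 228, 283, 283]
252 [44, 40, 51, 142, 136, 74, 20, 12, 30, 29, 26, 23, 17, 26, 111, 125, 114, 48, 44, 45, 48] [285, 286, 230, 152, 156, 155, 153, 228, 230, 285, 286]
258 [35, 32, 31, 31, 30, 29, 21, 21, 25, 20, 26, 23, 21, 25, 28, 33, 32, 32, 31, 35, 36] [93, 93, 93, 147, 149, 149, 150, 92, 94, 92, 93]
264 [32, 27, 26, 32, 29, 34, 25, 25, 29, 25, 29, 30, 15, 26, 31, 34, 27, 28, 29, 32, 30] [90, 90, 89, 141, 143, 144, 141, 89, 90, 89, 90]
270 [28, 27, 38, 32, 25, 36, 100, 20, 25, 29, 28, 33, 28, 115, 31, 25, 30, 32, 31, 34, 39] [86, 85, 85, 90, 139, 137, 136, 86, 85, 85, 86]
```

```bash

python3 -m creep '{"slide":[[0,0,0.1],[0,0,0.2],[0,0,0.2],[0,0,0.2],[0,0,0.2]],"dr":[[0,0,0],[0,0,0],[0,0,0],[0,0,0],[0,0,0]]}' -0.2
python3 - <<'E'
from h import *
snap('wrist','w6')
f=load('w6'); d=f['d']; o=f['W'][:3,3]
H,Wd=d.shape; uv=np.array([(c,r_) for r_ in range(150,262) for c in range(240,420)]); _,v=ray(f,uv); P=o+v*d[uv[:,1],uv[:,0]][:,None]
m=(P[:,0]>.505)&(P[:,0]<.524)&(P[:,2]>.06)&(d[uv[:,1],uv[:,0]]>0)&(abs(P[:,1]+.194)<.05)
for y in np.arange(-.24,-.149,.004):
    q=P[m&(abs(P[:,1]-y)<.002)]
    if len(q): print(round(y,3),len(q),q[:,2].min().round(4),q[:,2].max().round(4),q[:,0].mean().round(4))
E
```

```text
clock: 7.95
ee_pos: [0.5248, -0.194, 0.0782]
orientation: [0.023, 1.0, 0.0, -0.0]
contact_force: [-0.1, 0.5, -0.0]
gripper_width: 0.034
gripper_force: 0.0
-0.22 50 0.1142 0.1479 0.5132
-0.216 230 0.1121 0.1479 0.5135
-0.212 189 0.1128 0.1447 0.5151
-0.208 77 0.1132 0.1383 0.518
-0.2 20 0.0788 0.0831 0.5188
-0.196 138 0.0711 0.0863 0.5141
-0.192 138 0.0832 0.0861 0.5145
-0.188 121 0.0718 0.0861 0.5144
-0.176 147 0.1131 0.1447 0.518
-0.172 206 0.1128 0.1474 0.5164
-0.168 171 0.1122 0.1484 0.5155
-0.164 14 0.141 0.1471 0.5158
```

```bash

python3 -m creep '{"slide":[[0,0.01,-0.15],[0,0.01,-0.3],[0,0.01,-0.4],[0,0.01,-0.5],[0,0.01,-0.5]],"dr":[[0,0,0],[0,0,0],[0,0,0],[0,0,0],[0,0,0]]}'
python3 -m creep '{"slide":[[0,0,0],[0,0,0],[0,0,0],[0,0,0],[0,0,0]],"dr":[[0,0,0],[0,0,0],[0,0,0],[0,0,0],[0,0,0]]}' -1 30
```

```text
clock: 8.62
ee_pos: [0.5244, -0.1929, 0.0275]
orientation: [0.023, 1.0, 0.0, -0.001]
contact_force: [0.4, 0.1, -0.4]
gripper_width: 0.0349
gripper_force: 0.0
clock: 9.25
ee_pos: [0.5253, -0.1932, 0.0288]
orientation: [0.023, 1.0, -0.0, 0.0]
contact_force: [-0.5, 0.1, 1.6]
gripper_width: 0.0116
gripper_force: 30.0
```

```bash

python3 -m creep '{"slide":[[0,0,0.2],[0,0,0.6],[0,0,1],[0,0,1]],"dr":[[0,0,0],[0,0,0],[0,0,0],[0,0,0]]}'
python3 -m creep '{"slide":[[0,-0.3,0.3],[0,-0.7,0.3],[0,-1,0.3]],"dr":[[0,0,-0.12],[0,0,-0.24],[0,0,-0.24]]}' >/dev/null
python3 -m creep '{"slide":[[0,-0.4,0],[0.02,-0.8,0],[0.02,-1,0],[0.02,-1,0],[0.02,-1,0]],"dr":[[0,0,-0.12],[0,0,-0.23],[0,0,-0.23],[0,0,-0.23],[0,0,-0.23]]}'
python3 - <<'E'
from h import *
snap('wrist','w7'); snap('top','t7'); f=load('w7'); cv2.imwrite('pics/w7.png',f['p'][:,:,::-1])
s=monitor.get_state(); print(R.from_quat(s['orientation']).as_matrix()[:,1])
E
```

```text
clock: 9.75
ee_pos: [0.5273, -0.1939, 0.1315]
orientation: [0.023, 1.0, -0.001, 0.003]
contact_force: [0.1, 0.4, -0.6]
gripper_width: 0.0119
gripper_force: 30.0
clock: 10.75
ee_pos: [0.5275, -0.3909, 0.1579]
orientation: [0.265, 0.964, 0.001, -0.001]
contact_force: [0.1, 0.4, -1.5]
gripper_width: 0.0117
gripper_force: 30.0
[0.50998944 0.86017932 0.00152085]
```

View pics/w7.png

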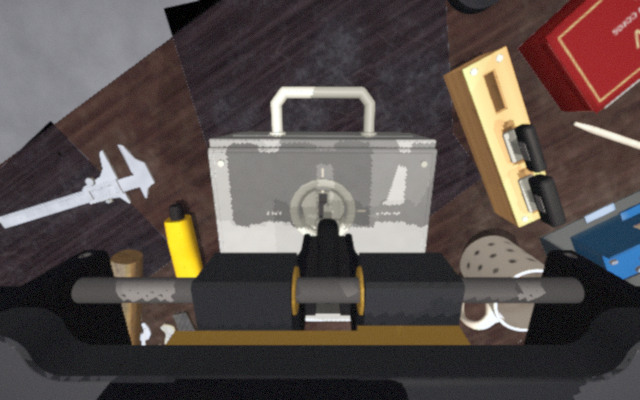

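```bash

python3 - <<'E'
from h import *
print(onz('w2',(269,210.5),.105),onz('top1',(359.4,218.7),.105))
f=load('w7'); g=f['p'].astype(int).sum(2)//3
for r_ in (188,194,200,206): print(r_,g[r_,284:362:2].tolist())
print('c321',g[166:224,310].tolist(),g[166:224,334].tolist())
for n in('w1','w2'):
    f=load(n); g=cv2.cvtColor(f['p'],7); b=(150,155,225,225) if n=='w1' else (235,175,305,245); x0,y0,x1,y1=b
    k=cv2.resize(g[y0:y1,x0:x1],None,fx=4,fy=4,interpolation=2)
    c=cv2.HoughCircles(k,cv2.HOUGH_GRADIENT,1.5,10,param1=150,param2=20,minRadius=50,maxRadius=120)
    print(n,[(x0+a/4,y0+b_/4,q/4) for a,b_,q in c[0][:4]],[onz(n,(x0+a/4-.4,y0+b_/4-.4),.105)[0].round(4).tolist() for a,b_,q in c[0][:4]])
s=monitor.get_state()
# screws + front edge midpoint: chest centre line
P=onz('w7',[(221,164),(425,162)],.105);e=P[0]-P[1];print(P,P.mean(0),np.degrees(np.arctan2(e[1],e[0]))+90)
E
```

```text
[[ 0.53072577 -0.39608372  0.105     ]] [[ 0.52822596 -0.3979737   0.105     ]]
188 [128, 131, 130, 128, 131, 129, 130, 139, 167, 170, 166, 165, 162, 153, 141, 128, 137, 149, 152, 151, 152, 149, 150, 150, 152, 158, 158, 163, 164, 168, 161, 131, 125, 126, 128, 127, 126, 126, 130]
194 [126, 126, 126, 130, 128, 151, 172, 169, 167, 156, 134, 121, 147, 161, 167, 161, 157, 124, 87, 87, 86, 101, 155, 188, 193, 171, 151, 125, 137, 157, 165, 167, 169, 157, 131, 127, 129, 129, 129]
200 [127, 128, 126, 136, 165, 167, 167, 158, 133, 128, 161, 167, 168, 165, 165, 161, 151, 129, 72, 71, 73, 90, 140, 165, 159, 155, 161, 152, 158, 132, 131, 141, 151, 161, 148, 128, 121, 128, 128]
206 [110, 112, 116, 145, 162, 157, 155, 127, 114, 149, 162, 166, 157, 159, 155, 157, 138, 101, 75, 82, 142, 147, 141, 160, 151, 150, 148, 146, 148, 151, 131, 119, 137, 147, 147, 139, 114, 114, 114]
c321 [130, 130, 132, 132, 130, 130, 130, 130, 131, 132, 128, 131, 134, 130, 134, 157, 178, 178, 172, 169, 164, 159, 153, 142, 124, 124, 136, 151, 161, 166, 165, 166, 167, 164, 165, 169, 167, 168, 167, 165, 159, 150, 146, 146, 146
[... 534 characters left out ...]
np.float32(14.675)), (np.float32(186.9375), np.float32(187.0625), np.float32(18.0125))] [[0.5314, -0.394, 0.105], [0.5322, -0.3988, 0.105], [0.5274, -0.3978, 0.105], [0.5252, -0.3937, 0.105]]
w2 [(np.float32(268.1875), np.float32(211.5625), np.float32(16.7375)), (np.float32(268.9375), np.float32(208.5625), np.float32(16.025)), (np.float32(271.5625), np.float32(210.4375), np.float32(13.025)), (np.float32(266.3125), np.float32(207.8125), np.float32(12.8))] [[0.5315, -0.3977, 0.105], [0.5276, -0.3963, 0.105], [0.5302, -0.3933, 0.105], [0.5264, -0.3995, 0.105]]
[[ 0.44712921 -0.45135159  0.105     ]
 [ 0.53762945 -0.29545773  0.105     ]] [ 0.49237933 -0.37340466  0.105     ] -30.136226991319248
```

```bash

python3 - <<'E'
from h import *
for y in (207.5,208.5,209.5): print(onz('w7',(322.2,y),.105))
f=load('w7'); W=f['W']; print('tool-y',np.degrees(np.arctan2(*pose()[:2,1][::-1])), pose()[:3,3], pose()[:3,2])
E
```

```text
[[ 0.52767888 -0.39540865  0.105     ]]
[[ 0.52852106 -0.39591464  0.105     ]]
[[ 0.52936515 -0.39642178  0.105     ]]
tool-y 59.3368346470491 [ 0.52771735 -0.39095375  0.1583335 ] [ 1.81137937e-04  1.66067026e-03 -9.99998605e-01]
```

```bash

python3 -m creep '{"slide":[[0.01,-0.05,-0.1],[0.01,-0.05,-0.2],[0.01,-0.05,-0.3],[0.01,-0.05,-0.3]],"dr":[[0,0,0],[0,0,0],[0,0,0],[0,0,0]]}'
python3 -m creep '{"slide":[[0,0,-0.08],[0,0,-0.14],[0,0,-0.14]],"dr":[[0,0,0],[0,0,0],[0,0,0]]}'
```

```text
clock: 11.35
ee_pos: [0.5274, -0.3973, 0.127]
orientation: [0.266, 0.964, 0.0, -0.001]
contact_force: [0.0, 0.2, -0.4]
gripper_width: 0.0115
gripper_force: 30.0
clock: 11.72
ee_pos: [0.5279, -0.3977, 0.1139]
orientation: [0.266, 0.964, 0.0, -0.0]
contact_force: [0.4, -0.2, -0.1]
gripper_width: 0.0118
gripper_force: 30.0
```

```bash

python3 -m creep '{"slide":[[0.01,0.01,-0.05],[0.01,0.01,-0.1],[0.01,0.01,-0.15],[0.01,0.01,-0.15]],"dr":[[0,0,0],[0,0,0],[0,0,0],[0,0,0]]}'
python3 -m creep '{"slide":[[0,0,-0.05],[0,0,-0.1],[0,0,-0.14],[0,0,-0.14]],"dr":[[0,0,0],[0,0,0],[0,0,0],[0,0,0]]}'
```

```text
clock: 12.22
ee_pos: [0.5287, -0.3968, 0.0988]
orientation: [0.266, 0.964, 0.0, -0.001]
contact_force: [0.1, -0.5, -1.2]
gripper_width: 0.0117
gripper_force: 30.0
clock: 12.72
ee_pos: [0.5288, -0.3969, 0.085]
orientation: [0.266, 0.964, 0.0, -0.0]
contact_force: [-0.3, 0.1, -0.4]
gripper_width: 0.0116
gripper_force: 30.0
```

```bash

python3 -m creep '{"slide":[[0,0,-0.02],[0,0,-0.02]],"dr":[[0,0,0],[0,0,0]]}'
python3 -m creep '{"slide":[[0,0,0],[0,0,0],[0,0,0],[0,0,0],[0,0,0]],"dr":[[0,0,-0.1],[0,0,-0.2],[0,0,-0.3],[0,0,-0.42],[0,0,-0.42]]}'
python3 -c "
from station import monitor as m; from scipy.spatial.transform import Rotation as R
s=m.get_state(); import numpy as np; y=R.from_quat(s['orientation']).as_matrix()[:,1]; print(s['torque'],s['contact_force'],np.degrees(np.arctan2(y[1],y[0])))"
```

```text
clock: 12.98
ee_pos: [0.5293, -0.3973, 0.0838]
orientation: [0.266, 0.964, -0.0, 0.0]
contact_force: [-0.6, 0.3, 1.2]
gripper_width: 0.0119
gripper_force: 30.0
clock: 13.6
ee_pos: [0.5296, -0.3971, 0.0838]
orientation: [0.469, 0.883, -0.0, 0.0]
contact_force: [0.1, 0.0, 1.7]
gripper_width: 0.0121
gripper_force: 30.0
[-0.01405549 -0.07503157  0.01608965] [0.14562874 0.03877829 1.68036107] 34.06421439912389
```

```bash

python3 -m creep '{"slide":[[0,0,0],[0,0,0],[0,0,0],[0,0,0]],"dr":[[0,0,-0.1],[0,0,-0.2],[0,0,-0.25],[0,0,-0.25]]}'
python3 - <<'E'
from h import *
s=monitor.get_state(); y=pose()[:2,1]; print(s['torque'],s['contact_force'],np.degrees(np.arctan2(y[1],y[0])))
snap('top','t8'); snap('wrist','w8')
f=load('w8'); g=f['p'].astype(int).sum(2)//3
for r_ in range(184,222,3): print(r_,g[r_,284:362:3].tolist(),(f['d'][r_,290:360:6]*1000).astype(int).tolist())
E
```

```text
clock: 14.1
ee_pos: [0.5297, -0.3971, 0.0838]
orientation: [0.58, 0.815, 0.0, 0.001]
contact_force: [0.9, 0.6, 0.7]
gripper_width: 0.0119
gripper_force: 30.0
[ 0.02352847 -0.20616796  0.05164322] [0.8908522  0.56076534 0.71373059] 19.11402837424012
184 [156, 155, 160, 160, 158, 158, 158, 158, 159, 157, 155, 158, 159, 154, 157, 154, 152, 156, 156, 151, 155, 158, 157, 157, 158, 155] [182, 182, 182, 182, 180, 181, 181, 181, 180, 183, 181, 181]
187 [156, 158, 157, 160, 160, 160, 158, 157, 157, 149, 140, 142, 143, 141, 141, 142, 141, 140, 143, 141, 140, 144, 144, 143, 144, 145] [182, 182, 183, 182, 181, 181, 182, 181, 182, 181, 181, 182]
190 [155, 157, 157, 156, 159, 159, 160, 158, 154, 143, 140, 142, 141, 142, 141, 138, 139, 139, 139, 140, 142, 140, 141, 141, 142, 142] [182, 183, 182, 182, 183, 184, 182, 182, 183, 183, 183, 183]
193 [151, 143, 144, 152, 144, 145, 147, 150, 142, 140, 139, 139, 143, 142, 141, 139, 140, 139, 141, 141, 142, 139, 141, 141, 142, 140] [185, 183, 183, 182, 183, 184, 182, 184, 184, 184, 183, 184]
196 [140, 143, 142, 140, 143, 142, 142, 143, 141, 139, 139, 140, 13
[... 986 characters left out ...]
, 131, 133, 130, 126, 118, 128, 138, 146, 146, 151, 150, 144] [187, 184, 185, 0, 186, 189, 189, 190, 0, 185, 183, 184]
214 [113, 111, 117, 142, 148, 148, 148, 139, 120, 115, 130, 115, 115, 137, 152, 116, 118, 132, 142, 135, 120, 123, 140, 146, 152, 151] [188, 184, 183, 186, 190, 189, 188, 188, 189, 187, 184, 186]
217 [113, 114, 140, 147, 148, 149, 135, 113, 118, 144, 147, 121, 109, 109, 105, 102, 119, 137, 147, 152, 141, 115, 122, 139, 146, 148] [186, 185, 185, 190, 189, 190, 191, 190, 189, 190, 188, 186]
220 [123, 151, 169, 155, 147, 136, 113, 123, 146, 150, 143, 134, 70, 28, 18, 17, 28, 86, 132, 153, 151, 170, 117, 128, 148, 148] [186, 186, 187, 189, 189, 165, 163, 164, 184, 189, 188, 185]
```

```bash

python3 -m creep '{"slide":[[0,0,0],[0,0,0],[0,0,0],[0,0,0],[0,0,0],[0,0,0],[0,0,0]],"dr":[[0,0,-0.15],[0,0,-0.3],[0,0,-0.45],[0,0,-0.6],[0,0,-0.75],[0,0,-0.9],[0,0,-0.9]]}'
python3 - <<'E'
from h import *
s=monitor.get_state(); y=pose()[:2,1]; print(s['torque'],s['contact_force'],np.degrees(np.arctan2(y[1],y[0])))
E
```

```text
clock: 15.08
ee_pos: [0.53, -0.3973, 0.0838]
orientation: [0.886, 0.463, 0.0, 0.001]
contact_force: [2.2, -0.1, 1.3]
gripper_width: 0.012
gripper_force: 30.0
[-0.29635496 -0.48540434  0.02584873] [ 2.24315204 -0.09097389  1.26378729] -34.85280386082135
```

```bash

python3 -m creep '{"slide":[[0,0,0],[0,0,0],[0,0,0.1],[0,0,0.3],[0,0,0.6],[0,0,0.8],[0,0,0.8]],"dr":[[0,0,0],[0,0,0.06],[0,0,0.06],[0,0,0.06],[0,0,0.06],[0,0,0.06],[0,0,0.06]]}'
python3 - <<'E'
from h import *
snap('wrist','w9'); f=load('w9'); cv2.imwrite('pics/w9.png',f['p'][:,:,::-1])
y=pose()[:2,1]; print(np.degrees(np.arctan2(y[1],y[0])))
E
```

```text
clock: 15.95
ee_pos: [0.529, -0.3978, 0.1655]
orientation: [0.872, 0.489, 0.001, 0.001]
contact_force: [0.2, 1.0, -1.4]
gripper_width: 0.0116
gripper_force: 30.0
-31.444147107234198
```

View pics/w9.png

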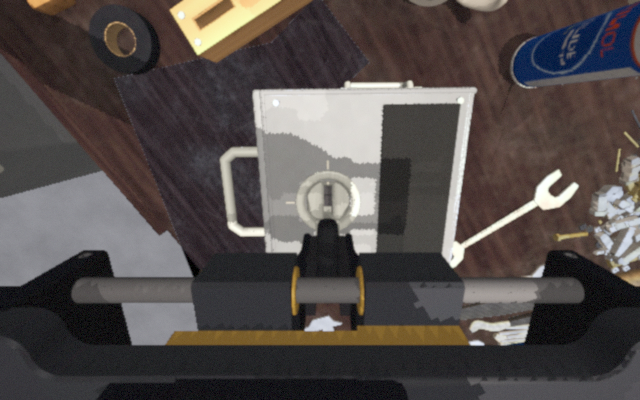

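```bash

python3 -m creep '{"slide":[[0,0.15,0],[0,0.3,0],[0,0.5,0],[0,0.7,0],[0,0.85,0],[0,1,0],[0,1,0]],"dr":[[0,0,0.16],[0,0,0.32],[0,0,0.48],[0,0,0.64],[0,0,0.8],[0,0,0.98],[0,0,0.98]]}' >/dev/null
python3 -m creep '{"slide":[[0,0.15,0],[0,0.3,0],[0,0.5,0],[0,0.7,0],[0,0.85,0],[-0.03,1,0],[-0.03,1,0],[-0.03,1,0]],"dr":[[0,0,0.16],[0,0,0.32],[0,0,0.48],[0,0,0.64],[0,0,0.8],[0,0,1],[0,0,1],[0,0,1]]}'
python3 - <<'E'
from h import *
y=pose()[:2,1]; print(np.degrees(np.arctan2(y[1],y[0])))
E
```

```text
clock: 17.88
ee_pos: [0.5258, -0.1984, 0.1632]
orientation: [0.026, 1.0, -0.0, -0.0]
contact_force: [0.2, -0.7, 0.5]
gripper_width: 0.0118
gripper_force: 30.0
87.07596848095471
```

```bash

python3 -m creep '{"slide":[[0,0.05,-0.2],[0,0.05,-0.5],[0,0.05,-0.75],[0,0.05,-0.75]],"dr":[[0,0,0],[0,0,0],[0,0,0.005],[0,0,0.005]]}'
python3 -m creep '{"slide":[[0,0,-0.1],[0,0,-0.2],[0,0,-0.3],[0,0,-0.4],[0,0,-0.4]],"dr":[[0,0,0],[0,0,0],[0,0,0],[0,0,0],[0,0,0]]}'
```

```text
clock: 18.38
ee_pos: [0.5244, -0.1927, 0.0867]
orientation: [0.022, 1.0, 0.0, -0.002]
contact_force: [-0.0, 0.3, -0.1]
gripper_width: 0.0115
gripper_force: 30.0
clock: 19.0
ee_pos: [0.5254, -0.192, 0.0476]
orientation: [0.02, 1.0, 0.0, -0.001]
contact_force: [-0.1, 0.0, -1.2]
gripper_width: 0.0119
gripper_force: 30.0
```

```bash

python3 -m creep '{"slide":[[0,0,-0.1],[0,0,-0.17],[0,0,-0.185],[0,0,-0.185]],"dr":[[0,0,0],[0,0,0],[0,0,0],[0,0,0]]}'
python3 -m creep '{"slide":[[0,0,0],[0,0,0],[0,0,0],[0,0,0]],"dr":[[0,0,0],[0,0,0],[0,0,0],[0,0,0]]}' -0.2
python3 -m creep '{"slide":[[0,0,0.2],[0,0,0.5],[0,0,0.9],[0,0,1],[0,0,1]],"dr":[[0,0,0],[0,0,0],[0,0,0],[0,0,0],[0,0,0]]}'
python3 - <<'E'
from h import *
snap('wrist','w10'); f=load('w10'); d=f['d']; uv=np.array([(c,r_) for r_ in range(150,262) for c in range(290,365)]); o,v=ray(f,uv); P=o+v*d[uv[:,1],uv[:,0]][:,None]
m=(d[uv[:,1],uv[:,0]]>0)&(P[:,2]>.075)&(P[:,2]<.1)&(P[:,0]<.56); q=P[m]; print(len(q),q.min(0),q.max(0),np.median(q,0),np.percentile(q[:,0],[2,98]))
for x in(.505,.515,.525,.535,.545): k=q[abs(q[:,0]-x)<.003]; print(x,len(k),k[:,1].mean() if len(k) else 0,np.median(k[:,2]) if len(k) else 0)
E
```

```text
clock: 19.5
ee_pos: [0.5261, -0.1921, 0.0299]
orientation: [0.02, 1.0, 0.0, -0.0]
contact_force: [0.2, -0.6, -1.0]
gripper_width: 0.0118
gripper_force: 30.0
clock: 20.0
ee_pos: [0.5262, -0.1921, 0.0301]
orientation: [0.02, 1.0, 0.0, 0.0]
contact_force: [0.4, 0.2, 0.4]
gripper_width: 0.0344
gripper_force: 0.0
clock: 20.62
ee_pos: [0.5262, -0.192, 0.1302]
orientation: [0.02, 1.0, 0.0, 0.0]
contact_force: [0.4, -0.5, -0.6]
gripper_width: 0.0345
gripper_force: 0.0
701 [ 0.50259044 -0.19806908  0.07505374] [ 0.55151023 -0.18449902  0.08677865] [ 0.52512514 -0.19115809  0.0841682 ] [0.50307601 0.54983977]
0.505 98 -0.1902640697871443 0.0833500487325955
0.515 91 -0.19080663926108365 0.0841802045319397
0.525 87 -0.19090520348399273 0.08419889519939608
0.535 90 -0.19157349403330204 0.08435669292596905
0.545 78 -0.19252550512924196 0.08432949256077954
```

```bash

python3 - <<'E'
from h import *
a=np.radians(-30.6); X=np.array([np.cos(a),np.sin(a)]); Y=np.array([-X[1],X[0]])
for n,b in(('w9',(215,155,245,235)),('w7',(270,82,376,110)),('w1',(170,88,265,160)),('w2',(255,110,345,180))):
    f=load(n); d=f['d']; x0,y0,x1,y1=b; uv=np.array([(c,r_) for r_ in range(y0,y1) for c in range(x0,x1)]); o,v=ray(f,uv); dd=d[uv[:,1],uv[:,0]]; P=o+v*dd[:,None]
    q=P[(dd>0)&(P[:,2]>.06)&(P[:,2]<.09)]; 
    if len(q)<20: print(n,len(q)); continue
    cx=(q[:,:2]-[.5288,-.3962])@X; cy=(q[:,:2]-[.5288,-.3962])@Y
    m=(cx<np.percentile(cx,3)+.012); print(n,len(q),m.sum(),'cx',np.percentile(cx,[3,50]),cx[m].mean(),'cy',np.percentile(cy[m],[2,98]),'z',np.percentile(q[m][:,2],95),q[m].mean(0))
E
```

```text
w9 869 791 cx [-0.10688942 -0.10084601] -0.10155312704940263 cy [-0.04086142  0.04074613] z 0.07748534362709761 [ 0.44208305 -0.3433316   0.07565518]
w7 1311 1099 cx [-0.10768578 -0.10155801] -0.10261330020856031 cy [-0.04140174  0.04251338] z 0.07759485394467762 [ 0.44098317 -0.34310871  0.07589599]
w1 1679 636 cx [-0.10773549 -0.08128338] -0.10325624968859191 cy [-0.04131569  0.04462568] z 0.07783769730766558 [ 0.4403629  -0.34289447  0.07575914]
w2 1429 581 cx [-0.10763133 -0.08528073] -0.102989086450183 cy [-0.04272339  0.04373102] z 0.07768800341750276 [ 0.44014018 -0.3437959   0.07585889]
```

```bash

python3 -m creep '{"slide":[[0,-0.1,0.2],[-0.1,-0.25,0.2],[-0.2,-0.4,0.2],[-0.3,-0.55,0.2],[-0.4,-0.65,0.2],[-0.43,-0.75,0.2],[-0.43,-0.75,0.2]],"dr":[[0,0,-0.16],[0,0,-0.32],[0,0,-0.48],[0,0,-0.64],[0,0,-0.8],[0,0,-0.98],[0,0,-0.98]]}' -0.35 >/dev/null
python3 -m creep '{"slide":[[0,-0.1,0],[-0.1,-0.25,0],[-0.2,-0.4,0],[-0.3,-0.55,0],[-0.4,-0.65,0],[-0.42,-0.77,0],[-0.42,-0.77,0],[-0.42,-0.77,0]],"dr":[[0,0,-0.16],[0,0,-0.32],[0,0,-0.48],[0,0,-0.64],[0,0,-0.8],[0,0,-0.98],[0,0,-0.98],[0,0,-0.98]]}'
python3 - <<'E'
from h import *
y=pose()[:2,1]; print(np.degrees(np.arctan2(y[1],y[0])))
E
```

```text
clock: 22.55
ee_pos: [0.4413, -0.343, 0.1493]
orientation: [0.864, 0.503, -0.0, -0.001]
contact_force: [-0.5, 0.3, -0.7]
gripper_width: 0.0287
gripper_force: 0.0
-29.6460740237364
```

```bash

python3 -m creep '{"slide":[[0,0,-0.3],[0,0,-0.6],[0,0,-0.75],[0,0,-0.75]],"dr":[[0,0,-0.016],[0,0,-0.016],[0,0,-0.016],[0,0,-0.016]]}'
python3 -m creep '{"slide":[[0,0,-0.15],[0,0,-0.3],[0,0,-0.45],[0,0,-0.45]],"dr":[[0,0,0],[0,0,0],[0,0,0],[0,0,0]]}'
python3 -m creep '{"slide":[[0,0,0],[0,0,0],[0,0,0],[0,0,0]],"dr":[[0,0,0],[0,0,0],[0,0,0],[0,0,0]]}' -1 30
```

```text
clock: 23.05
ee_pos: [0.4408, -0.3434, 0.0743]
orientation: [0.869, 0.494, -0.0, -0.001]
contact_force: [0.6, -0.2, 0.1]
gripper_width: 0.0281
gripper_force: 0.0
clock: 23.55
ee_pos: [0.4402, -0.3434, 0.0286]
orientation: [0.87, 0.493, -0.001, -0.001]
contact_force: [-0.0, -0.1, 0.5]
gripper_width: 0.0283
gripper_force: 0.0
clock: 24.05
ee_pos: [0.4398, -0.3434, 0.0302]
orientation: [0.87, 0.493, -0.0, -0.001]
contact_force: [-3.4, 3.4, 6.5]
gripper_width: 0.0088
gripper_force: 30.0
```

```bash

python3 -m creep '{"slide":[[-0.08,0.05,0],[-0.17,0.1,0],[-0.26,0.15,0],[-0.34,0.2,0],[-0.43,0.255,0],[-0.52,0.305,0],[-0.6,0.355,0],[-0.605,0.358,0]],"dr":[[0,0,0],[0,0,0],[0,0,0],[0,0,0],[0,0,0],[0,0,0],[0,0,0],[0,0,0]]}'
python3 -m creep '{"slide":[[0,0,0],[0,0,0],[0,0,0],[0,0,0]],"dr":[[0,0,0],[0,0,0],[0,0,0],[0,0,0]]}' -0.35
```

```text
clock: 25.05
ee_pos: [0.3797, -0.3075, 0.0302]
orientation: [0.87, 0.493, 0.0, -0.001]
contact_force: [0.8, 1.3, 5.7]
gripper_width: 0.0089
gripper_force: 30.0
clock: 25.55
ee_pos: [0.3803, -0.3082, 0.0298]
orientation: [0.87, 0.493, -0.0, -0.0]
contact_force: [0.3, -0.4, -0.2]
gripper_width: 0.0277
gripper_force: 0.0
```

Drawer pulled about 70 mm. Lift away and check the end state numerically.

```bash

python3 -m creep '{"slide":[[0,0,0.2],[0,0,0.5],[0,0,0.9],[0,0,1],[0,0,1]],"dr":[[0,0,0],[0,0,0],[0,0,0],[0,0,0],[0,0,0]]}' >/dev/null
python3 -m creep '{"slide":[[0,0.2,0.4],[0,0.5,0.8],[0,0.5,0.8],[0,0.5,0.8]],"dr":[[0,0,0],[0,0,0],[0,0,0],[0,0,0]]}'
python3 - <<'E'
from h import *
snap('wrist','w11'); snap('top','t11')
a=np.radians(-30.6); X=np.array([np.cos(a),np.sin(a)])
for n,b in(('w11',(0,0,640,245)),):
    f=load(n); d=f['d']; x0,y0,x1,y1=b; uv=np.array([(c,r_) for r_ in range(y0,y1) for c in range(x0,x1)]); o,v=ray(f,uv); dd=d[uv[:,1],uv[:,0]]; P=o+v*dd[:,None]
    q=P[(dd>0)&(P[:,2]>.066)&(P[:,2]<.09)]; rel=(q[:,:2]-[.5288,-.3962]); cx=rel@X; cy=rel@[-X[1],X[0]]
    k=(abs(cy)<.05)&(cx<-.08); print('handle cx',k.sum(),np.percentile(cx[k],[2,50]) if k.sum() else None)
f=load('t11'); hsv=cv2.cvtColor(f['p'],cv2.COLOR_RGB2HSV); g=f['p'].max(2); m=(g[160:236,276:291]<80).astype(np.uint8)
for c in cv2.findContours(m,0,2)[0]:
    if cv2.contourArea(c)>15: q=cv2.minAreaRect(c); print('key',q[0][0]+276,q[0][1]+160,q[1])
A=load('top1')['p'].astype(int); B=f['p'].astype(int); D=(abs(A-B).max(2)>50).astype(np.uint8); D=cv2.morphologyEx(D,2,np.ones((3,3)))
print('changes',[cv2.boundingRect(c) for c in cv2.findContours(D,0,2)[0]])
E
```

```text
clock: 26.68
ee_pos: [0.3799, -0.2577, 0.2088]
orientation: [0.87, 0.494, -0.001, -0.001]
contact_force: [0.2, -0.3, -0.5]
gripper_width: 0.0281
gripper_force: 0.0
handle cx 1115 [-0.59901887 -0.1681705 ]
key 280.5 220.5 (17.0, 3.0)
key 282.5 198.5 (17.0, 3.0)
key 283.362943649292 175.91878128051758 (4.559810638427734, 20.02042007446289)
key 283.0 161.5 (3.0, 14.0)
changes [(191, 393, 34, 7), (229, 390, 14, 10), (151, 384, 19, 16), (175, 382, 28, 13), (275, 338, 13, 20), (193, 336, 81, 63), (232, 323, 12, 13), (357, 264, 5, 4), (347, 253, 12, 12), (330, 229, 51, 31), (245, 229, 122, 97), (355, 220, 4, 5), (360, 219, 6, 5), (314, 219, 13, 9), (283, 218, 3, 3), (354, 215, 4, 4), (360, 212, 4, 6), (172, 149, 29, 28)]
```

```bash
python3 - <<'E'
from h import *
for n in('top1','t7','t8','t11'):
    p=load(n)['p']; h=cv2.cvtColor(p,cv2.COLOR_RGB2HSV)[140:185,165:210]; m=(h[...,0]>78)&(h[...,0]<95)&(h[...,1]>120)&(h[...,2]>90); y,x=np.where(m); print(n,len(x),x.mean()+165,y.mean()+140)
f=load('w11'); d=f['d']; uv=np.array([(c,r_) for r_ in range(0,245) for c in range(640)]); o,v=ray(f,uv); dd=d[uv[:,1],uv[:,0]]; P=o+v*dd[:,None]
rel=P[:,:2]-[.5288,-.3962]; a=np.radians(-30.6); cx=rel@[np.cos(a),np.sin(a)]; cy=rel@[-np.sin(a),np.cos(a)]
k=(dd>0)&(P[:,2]>.066)&(P[:,2]<.085)&(abs(cy)<.025)&(cx<-.14)&(cx>-.25); print(k.sum(),np.percentile(cx[k],[3,50,97]))
t=(dd>0)&(P[:,2]>.012)&(P[:,2]<.024)&(abs(P[:,0]-.43)<.06)&(abs(P[:,1]+.15)<.06); print('tape',t.sum(),P[t].mean(0) if t.sum() else 0)
for n in('w1','w3'): pass
print('tape top1',onz('top1',(265,261),.018))
E
```

```text
top1 143 193.7062937062937 169.5034965034965
t7 290 185.1103448275862 161.6862068965517
t8 289 185.07612456747404 161.67128027681662
t11 290 185.08275862068965 161.6862068965517
299 [-0.17812847 -0.17365621 -0.16869156]
tape 1778 [ 0.42140087 -0.1464919   0.01690105]
tape top1 [[ 0.41772177 -0.14595447  0.018     ]]
```

```bash
python3 -c "
from station import finish_job; print(finish_job())"
```

```text
the job is handed in; nothing more can be done
None
```

The job is handed in: the first small key I tried turned the lock the full quarter turn, it is back in the block with the other two, and the drawer measures about 70 mm open. One oddity: the turquoise key-like item shows about 20 mm away from its first position in the overhead camera; it is not a listed bystander, and I don't know whether it moved or the lighting changed.

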